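# Lock the dumbbell in its rack: hold the spring catch down and slide the keeper bar past it

### The arm

A 7-joint arm with a two-finger parallel gripper is mounted at the origin on the work surface. World frame = base frame: x ahead of the robot, y to its left, z up, the work surface at z = 0. Lengths are in m, angles in rad, forces in N, time in s.
With the tool pointing down it reaches from about 0.4 to 0.85 m from the base axis. Payload 10.4 kg.
Tool frame: the origin (TCP) lies on the front face of the gripper's body, between the roots of the fingers; the fingertips stand 73 mm ahead of it and the grasp point (between the pads) lies manip.hold_point_z ahead of it (manip.hold_point_z is the distance from the TCP to the grasp point, in m); y points along the fingers, z is the direction in which the jaws open and shut, and the axes are right-handed (so a half turn about y gives the same grasp; the last joint's range is limited). The gripper opens to 85 mm and grips with 20 to 120 N. Pads are 22 mm wide; open, the fingers measure 114 mm over their backs; the gripper's body (76 mm by 85 mm) begins 54 mm behind the grasp point. The pads swing forward as they close: fully open they stand 13 mm farther back than shut.
Start: joints at [1.271, 0.332, -0.065, 1.46, 0.022, 1.35, -0.088], TCP at [0.171, -0.601, 0.304] pointing down, gripper open.
Joint ranges: [-2.6, 2.6], [-0.5, 2.12], [-1.47, 1.34], [0.16, 2.42], [-1.27, 4.41], [0.06, 2.06], [-2.6, 2.6]. Speed limits (rad/s): [2.22, 2.22, 2.79, 2.79, 3.14, 3.14, 3.14].

### API

Orientations are given as a unit quaternion [x, y, z, w].
In Python, from workcell import manip gives the robot as it stands.
- The arm moves only by the tool arm_command, never from a script. Its argument "targets" is a list of rows, each a list of 5 numbers: the shift along the tool's x, y, z in cm, then the turn about the tool's y in rad, then the opening in per cent of the stroke, from 0 (shut) to 100 (fully open). A call has 1 to 10 rows; each row is the pose to reach, as a shift and turn from the pose commanded when the call began, along the tool's axes at that moment; what a row does not reach only later rows make up. A row lasts 1/12 s, in which the tool goes at most 41.7 mm and 7.16 degrees, less where a joint would pass 70% of its speed; a pose out of reach is approached as far as the arm can. A call with a gripper value outside its range is refused whole. The fingers move at their own pace and stop on an object; "squeeze" is the grip in N (left out, the last holds). Time passes only in rows, so rows that repeat a pose let the fingers close. It gives the time, the measured TCP pose, the force and the opening at its end, in the units of the state.
- manip.get_obs(): the state, without advancing time (a new reading comes with each control period).
- manip.camera(name): name is "scene" or "top" or "wrist"; returns the picture (480x640x3 uint8, red, green, blue); there is no depth.
- manip.camera_params(name): a dict with "fx", "fy", "cx", "cy" (pixels), "dist" ([k1, k2, p1, p2, k3] as OpenCV has them; the pictures are not rectified), "origin" and "attitude" of the camera in the world. Camera axes: x right, y down, z forward; pixel columns grow to the right and rows downward; lengths in m; the calibration is good to about 2 mm. A picture is of the moment at which its call begins: read the wrist's pose just before it. camera_params takes no time and is no camera call; for the wrist camera it gives the pose at the moment of the call.
- manip.hand_in(): hands the job in, once; it reports no verdict.
The state is a dict: "clock": time; "joint_pos": joint angles; "joint_velocities": joint speeds; "tau": joint torques, N m; "position": TCP position; "ee_rot": TCP orientation; "ft_force": force on the tool from outside, world axes, zero at the start; "torque": the same for the moment, N m; "grip_width": opening from 0.0 (shut) to 1.0 (fully open).
Only numpy, scipy, OpenCV 4.12 (cv2) and the standard library are available. Lean on these libraries where they do the work, as an engineer would, in place of code of your own. Each camera call takes 0.05 s, during which the arm holds its last target. There are 200 camera calls.

### The job

Lock the small hex dumbbell into its rack: with the fingertips press the ribbed spring catch down into the deck and, keeping it down, push the notched keeper bar along its channel so that it slides past the catch and out over the dumbbell's handle, until the catch springs fully back up in the bar's other notch. Nothing is to be picked up, and the dumbbell, the bottle, the collar and the grip trainer are to be left where they are.

Things in the scene. Friction and masses are not known exactly. Their poses are not given: they have to be found in the camera images.
- rack: Fixed rack: a base 325 mm long (y), 8 thick, origin on its underside (work surface); z up, +y the way the bar slides to lock, -x its open front. Wooden deck block x -60..+45, y -170..+55 mm, top 52 mm high. A C channel over the bar's back edge, x +12..+36 mm, top 71 mm high; in front of it bar and catch are open from above. Dumbbell beyond the deck, handle along rack x at y = +100 mm.
- keeper (a joint): Slide of the bar, m, along rack +y: about 0 at first (2 mm play either way), 0.070 with the catch in the other notch (locked), end stop 0.0715. Rubs 1-2 N, stays put. Steel bar 50 mm wide (x -25..+25), 10 thick, top 66 mm high. Two notches in its front edge, x -25..+8, cut through, open to -x, 40 mm long: at 0 one at y -60..-20 (catch in it), other y -130..-90; 30 mm tooth between.
- catch (a joint): Travel of the spring catch, m: 0 fully up, grows when pressed, bottom stop 0.0175 (its top then level with the deck). Spring 3 N at the top, 7.5 N at the bottom. It blocks the bar until pressed beyond 0.014 (top below the bar's underside, 56 mm high). Once the tooth is over it the bar keeps it down; it springs up by itself when the other notch arrives.
- catch_top (a point): Centre of the top face of the spring catch, a black ribbed block 51 mm (rack x) by 36 mm (rack y), fixed at x = -19.5, y = -40 mm in the rack's frame; 70 mm above the work surface when up, 4 mm above the bar's top. The point moves down with the catch.
- push_face (a point): Point on the notch face to push on: the +y end wall of the notch that the catch stands in at the start, at x = -9 mm in the rack's frame, half-way up the bar's 10 mm thickness (61 mm above the work surface), moving with the bar. The face looks to the rack's -y and runs from x = -25 to +8 mm. A fingertip in the notch that holds the catch down can push on it.
- keeper_tip (a point): Middle of the bar's leading end (61 mm above the work surface), 60 mm along rack y at the start and 130 mm when locked, then beyond the dumbbell's handle.
- dumbbell_mid (a point): Centre of the hex dumbbell's handle, 36 mm above the work surface. The dumbbell is 190 mm long along the rack's x, with black hex heads 56 mm across flats (65 mm across corners, tops 64 mm high) from 50 to 95 mm either side of the middle, and a steel handle 28 mm thick; 0.7 to 0.95 kg, loose. The bar passes over the handle between the heads with 6 mm to spare.
- bottle_mid (a point): Half-way up a stainless bottle, 68 mm across and 190 mm tall, standing loose near the rack. Leave alone.
- collar: Steel spinlock collar, a six-lugged ring 66 mm across and 24 mm high, loose; origin at the centre of its underside. Leave alone.
- trainer: V-shaped hand grip trainer lying flat, about 150 mm by 95 mm and 24 mm high, loose; origin on the work surface between the handles, +x towards its coil. Leave alone.

How it is judged:
By the outcome, as a careful person would: the job done as asked, in the order asked, and still so for the second after the job is handed in, with the robot touching nothing.
It also fails if it takes over 40 s, if anything falls off the work surface, if the arm or the gripper's body presses on something with over 40 N, if the wrist force passes 120 N, or if a joint passes its speed limit or range.

## Working session

There is one attempt and no reset: what is moved stays moved. The work goes in short steps, Python scripts to look and compute and a tool call to move; the robot and the scene stay as the last step left them, time stands still between calls to the robot, and variables do not carry over. Pictures are saved under pics/ and viewed, and the job is handed in when it is done.

Besides the shell and the picture viewer there is one more tool, called after "Request:" by a JSON object that holds its "op" and its "data". arm_command: Moves the arm, as the interface text tells. Its arguments: {"type":"object","properties":{"targets":{"type":"array","items":{"type":"array","items":{"type":"number"}}},"squeeze":{"type":"number"}},"required":["targets"]}

```bash
mkdir -p pics
python3 - <<'E'
from workcell import manip
import cv2
for n in("scene","top"):
    cv2.imwrite(f"pics/{n}0.png",manip.camera(n)[:,:,::-1]); print(manip.camera_params(n))
o=manip.get_obs();print(o,manip.hold_point_z)
E
```

```text
{'fx': 542.1069957678578, 'fy': 542.1069957678578, 'cx': 322.49352404073795, 'cy': 248.57171704645305, 'dist': array([-0.00476768,  0.        ,  0.        ,  0.        ,  0.        ]), 'origin': array([ 0.95654174, -0.44656714,  0.89882549]), 'attitude': array([ 0.91166261,  0.27041236, -0.0964312 , -0.29402289])}
{'fx': 514.8404975930869, 'fy': 514.8404975930869, 'cx': 317.82298412945846, 'cy': 243.67979231657313, 'dist': array([-0.10436304,  0.        ,  0.        ,  0.        ,  0.        ]), 'origin': array([0.42602461, 0.00603089, 1.15644491]), 'attitude': array([ 0.70754146, -0.70010347,  0.07135536, -0.06440984])}
{'clock': 0.1, 'joint_pos': array([ 1.27136863,  0.33280021, -0.06471988,  1.46086236,  0.02158184,
        1.34989334, -0.0884789 ]), 'joint_velocities': array([-0.00022774, -0.00262705,  0.00011179, -0.00193085,  0.00050263,
        0.00032683, -0.00169139]), 'tau': array([ 2.02549913e-03, -6.26749849e+01,  4.96462500e-02, -3.92429173e+01,
        1.63628178e-02,  7.06938139e-03,  7.21628180e-05]), 'position': array([ 0.17076563, -0.6009641 ,  0.30319836]), 'ee_rot': array([-0.09765401,  0.70078372, -0.69989875,  0.09750693]), 'ft_force': array([-0.29438984, -0.68797641, -0.46588851]), 'torque': array([ 0.01197244, -0.08065843,  0.01955518]), 'grip_width': 1.0034878482484142} 0.0539
```

View pics/scene0.png

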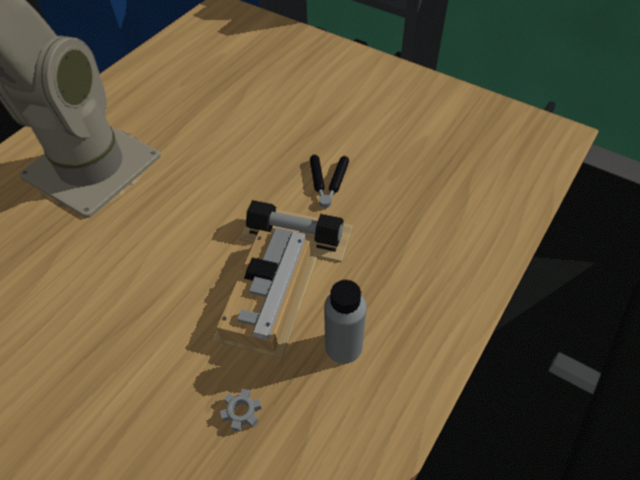

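View pics/top0.png

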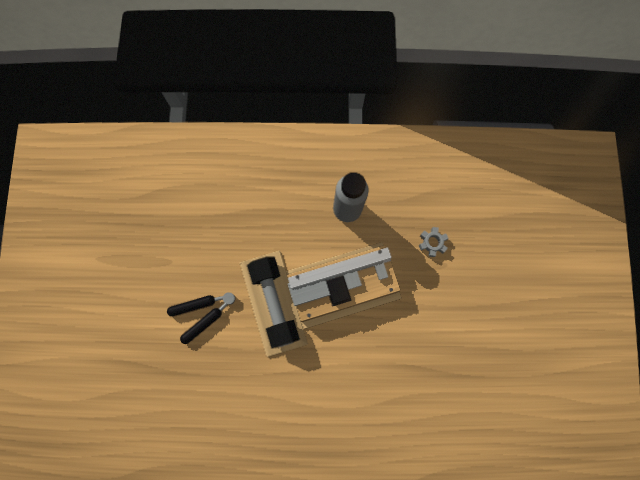

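```bash
cat > h.py <<'E'
import numpy as np,cv2
from workcell import manip
from scipy.spatial.transform import Rotation as R
def cam(n):
    p=manip.camera_params(n);K=np.array([[p['fx'],0,p['cx']],[0,p['fy'],p['cy']],[0,0,1]])
    return K,p['dist'],np.array(p['origin']),R.from_quat(p['attitude']).as_matrix()
def ray(n,uv,z,c=None):
    K,d,o,A=c or cam(n)
    q=cv2.undistortPoints(np.array(uv,float).reshape(-1,1,2),K,d).reshape(-1,2)
    v=np.c_[q,np.ones(len(q))]@A.T
    return o+v*((np.array(z)-o[2])/v[:,2])[:,None]
def proj(n,P,c=None):
    K,d,o,A=c or cam(n)
    r=cv2.Rodrigues(A.T)[0];return cv2.projectPoints(np.array(P,float).reshape(-1,1,3),r,-A.T@o,K,d)[0].reshape(-1,2)
E
python3 - <<'E'
from h import *
for n in("scene","top"):
    print(n,cam(n)[3].round(2).tolist(),proj(n,[[0,0,0],[.5,0,0],[.17,-.6,.3]]).round())
t=cv2.imread("pics/top0.png");s=cv2.imread("pics/scene0.png")
cv2.imwrite("pics/topz.png",cv2.resize(t[230:370,230:430],None,fx=4,fy=4,interpolation=2))
cv2.imwrite("pics/scenez.png",cv2.resize(s[190:365,200:380],None,fx=3.4,fy=3.4,interpolation=2))
E
```

```text
scene [[0.84, 0.44, -0.33], [0.55, -0.68, 0.48], [-0.02, -0.59, -0.81]] [[  92.  166.]
 [ 263.  261.]
 [-263.  339.]]
top [[0.01, -0.98, 0.19], [-1.0, -0.01, -0.01], [0.01, -0.19, -0.98]] [[313. 544.]
 [315. 310.]
 [668. 492.]]
```

View pics/topz.png

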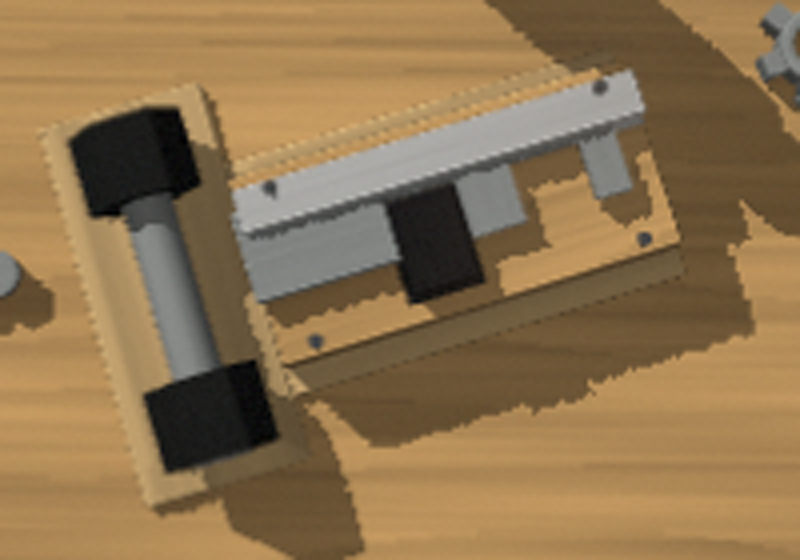

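View pics/scenez.png

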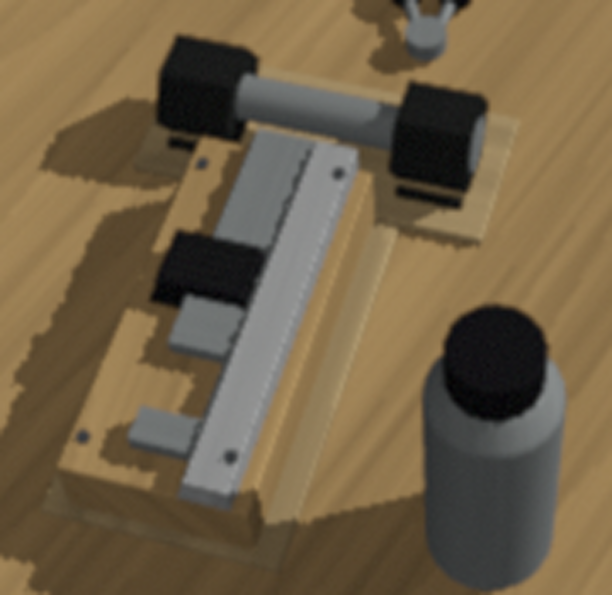

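```bash
cat >> h.py <<'E'
def fit(W,M):
    W=np.array(W)[:,:2];M=np.array(M)[:,:2];w=W.mean(0);m=M.mean(0)
    a=W-w;b=M-m
    th=np.arctan2((b[:,0]*a[:,1]-b[:,1]*a[:,0]).sum(),(b*a).sum())
    c,s=np.cos(th),np.sin(th);r=np.array([[c,-s],[s,c]]);t=w-r@m
    return th,t,(W-(M@r.T+t))*1000
E
python3 - <<'E'
from h import *
T=[((630,72),(36,-170,71)),((232,190),(36,55,71)),((283,362),(-60,55,52)),((680,240),(-60,-170,52)),((258,300),(-25,60,60))]
S=[((62,465),(-60,-170,52)),((183,487),(12,-170,71)),((233,497),(36,-170,71)),((358,150),(36,55,71)),((320,143),(12,55,71)),((250,130),(-25,60,66)),((178,232),(-45,-22,70))]
allW=[];allM=[]
for n,L,k,o in(("top",T,4,(230,230)),("scene",S,3.4,(200,190))):
    uv=(np.array([a for a,_ in L])+.5)/k-.5+o;M=np.array([b for _,b in L])/1000
    W=ray(n,uv,M[:,2]);th,t,e=fit(W,M);print(n,th,t,e.round(1).tolist());allW+=list(W);allM+=list(M)
th,t,e=fit(allW,allM);print(th,t,e.round(1).tolist())
c,s=np.cos(th),np.sin(th);r=np.array([[c,-s],[s,c]])
for n,p in dict(catch=(-.0195,-.04),push=(-.009,-.02),tip=(0,.06)).items():print(n,r@p+t)
o=manip.get_obs();print(R.from_quat(o['ee_rot']).as_matrix().round(3))
print("bottle",ray("scene",[[345,290]],[.19]),ray("top",[[353,185]],[.19]))
E
```

```text
top 0.3030857217841576 [ 0.54760776 -0.00271065] [[-2.2, 1.3], [-1.2, -0.8], [1.0, -0.2], [1.0, 1.4], [1.3, -1.8]]
scene 0.31986519806911784 [ 0.54839698 -0.00384422] [[-0.8, 4.1], [-0.9, -1.1], [0.7, 0.5], [0.5, 0.5], [2.2, 0.5], [-3.1, -3.6], [1.4, -0.8]]
0.3124462844948065 [ 0.54814376 -0.00330819] [[-4.1, 1.1], [-1.1, -0.4], [0.8, 1.1], [-1.2, 2.1], [1.2, -0.8], [0.8, 3.5], [0.5, -1.2], [2.1, 0.6], [0.3, 0.1], [2.0, -0.1], [-3.2, -4.4], [1.9, -1.6]]
catch [ 0.54188335 -0.04736563]
push [ 0.54572724 -0.02510637]
tip [0.52970051 0.05378687]
[[-0.962 -0.     0.273]
 [-0.273  0.001 -0.962]
 [ 0.    -1.    -0.001]]
bottle [[ 0.73512093 -0.06920091  0.19      ]] [[ 0.73228484 -0.07047059  0.19      ]]
```

Request:
{"op": "arm_command", "data": {"targets": [[-51,0,-43,-0.036,0],[-51,0,-43,-0.036,0],[-51,0,-43,-0.036,0],[-51,0,-43,-0.036,0],[-51,0,-43,-0.036,0],[-51,0,-43,-0.036,0],[-51,0,-43,-0.036,0],[-51,0,-43,-0.036,0],[-51,0,-43,-0.036,0],[-51,0,-43,-0.036,0]], "squeeze": 30}}

```text
clock: 0.93
position: [0.4044, -0.2538, 0.3038]
ee_rot: [0.11, -0.698, 0.699, -0.11]
ft_force: [0.8, -1.0, -0.6]
grip_width: 0.002
```

Request:
{"op": "arm_command", "data": {"targets": [[-18,0,-14,0,0],[-18,0,-14,0,0],[-18,0,-14,0,0],[-18,0,-14,0,0],[-18,0,-14,0,0],[-18,0,-14,0,0],[-18,0,-14,0,0],[-18,0,-14,0,0],[-18,0,-14,0,0]]}}

```text
clock: 1.68
position: [0.5316, -0.068, 0.3035]
ee_rot: [0.11, -0.698, 0.699, -0.11]
ft_force: [-0.2, 0.4, -0.8]
grip_width: -0.001
```

Run:
```python
from h import *
p=manip.camera_params("wrist");np.save("wp.npy",p,allow_pickle=True);o=manip.get_obs();print(p,o['position'],o['ee_rot'],o['ft_force'])
cv2.imwrite("pics/w1.png",manip.camera("wrist")[:,:,::-1])
```

```text
{'fx': 331.26256788137965, 'fy': 331.26256788137965, 'cx': 321.89592924554296, 'cy': 244.55066665172305, 'dist': array([-0.0609182,  0.       ,  0.       ,  0.       ,  0.       ]), 'origin': array([ 0.60487085, -0.04485792,  0.37295742]), 'attitude': array([ 0.79923772, -0.58136276, -0.08995673,  0.12306175])} [ 0.53163234 -0.06803515  0.3034896 ] [ 0.11023388 -0.69845299  0.69858326 -0.10951416] [-0.17411817  0.4295023  -0.8239036 ]
```

View pics/w1.png

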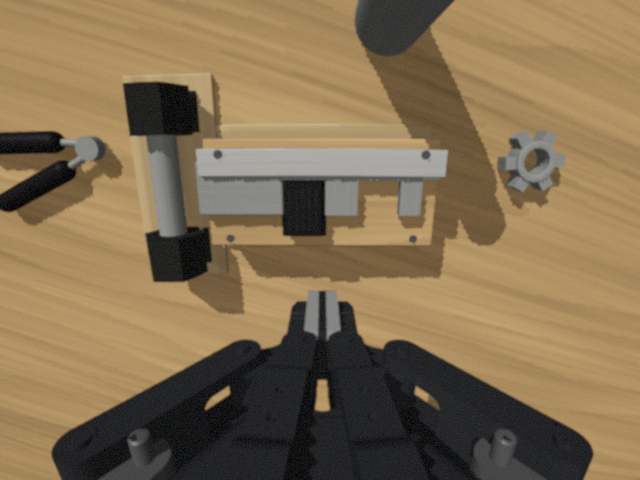

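Run:
```python
import cv2
w=cv2.imread("pics/w1.png");cv2.imwrite("pics/w1z.png",cv2.resize(w[110:290,180:450],None,fx=2.9,fy=2.9,interpolation=2))
cv2.imwrite("pics/w1f.png",cv2.resize(w[270:400,230:420],None,fx=4,fy=4,interpolation=2))
```

```text
(no output)
```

View pics/w1z.png

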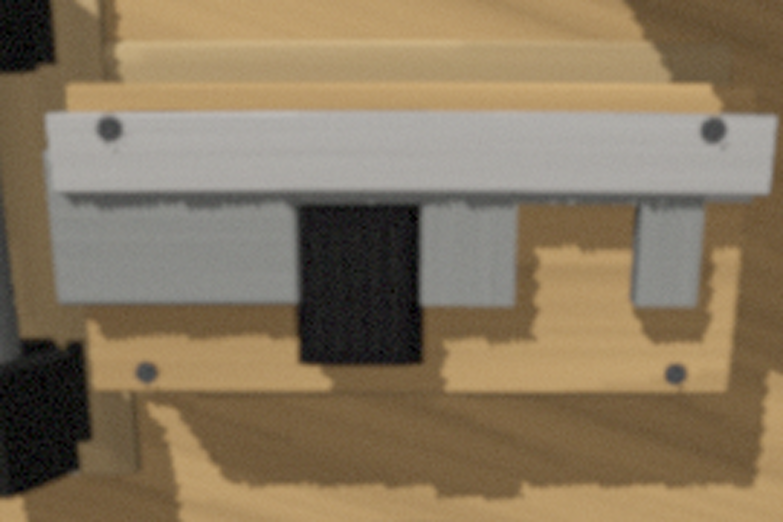

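View pics/w1f.png

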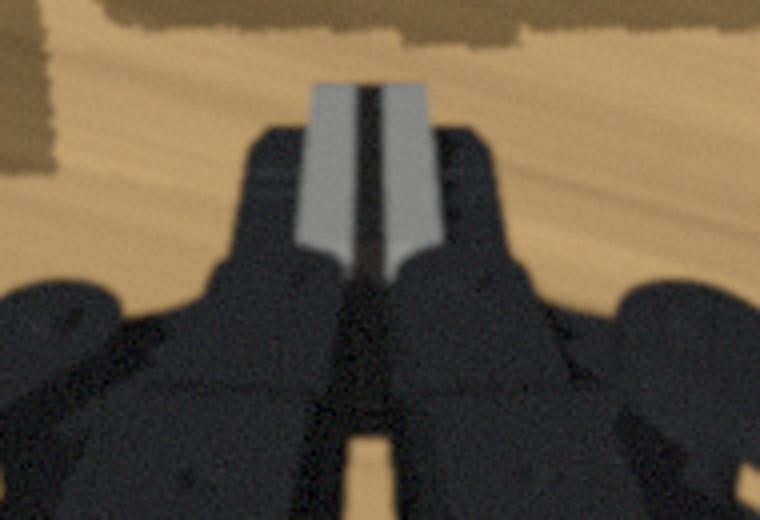

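Run:
```python
from h import *
p=np.load("wp.npy",allow_pickle=True).item()
c=(np.array([[p['fx'],0,p['cx']],[0,p['fy'],p['cy']],[0,0,1]]),p['dist'],p['origin'],R.from_quat(p['attitude']).as_matrix())
L=[((92,389),(-60,55,52)),((727,390),(-60,-170,52)),((299,363),(-45,-22,70)),((421,363),(-45,-58,70)),((47,113),(36,55,71)),((776,116),(36,-170,71)),((515,303),(-25,-90,66)),((57,303),(-25,60,66)),((637,306),(-25,-130,66))]
uv=(np.array([a for a,_ in L])+.5)/2.9-.5+(180,110);M=np.array([b for _,b in L])/1000
W=ray("",uv,M[:,2],c)
th,t,e=fit(W[:6],M[:6]);print(th,t)
r=np.array([[np.cos(th),-np.sin(th)],[np.sin(th),np.cos(th)]])
print(((W[:,:2]-t)@r*1000).round(1).tolist())
o=manip.get_obs();print("tcp rack",(o['position'][:2]-t)@r*1000)
f=(np.array([(312,85),(428,85),(247,135),(495,135)])+.5)/4-.5+(230,270)
print(((ray("",f,[.2305]*2+[.236]*2,c)[:,:2]-t)@r*1000).round(1).tolist())
```

```text
0.3099325575156448 [ 0.54769026 -0.00240103]
[[-59.5, 55.1], [-59.1, -168.8], [-44.7, -20.7], [-44.5, -60.7], [35.0, 54.2], [34.8, -169.0], [-25.2, -91.3], [-25.5, 59.0], [-26.0, -131.3]]
tcp rack [-35.54785533 -58.04648854]
[[-26.5, -51.2], [-26.4, -64.9], [-30.2, -43.9], [-30.1, -72.5]]
```

Request:
{"op": "arm_command", "data": {"targets": [[-2.55,3,-1.8,0,0],[-2.55,6,-1.8,0,0],[-2.55,9,-1.8,0,0],[-2.55,12,-1.8,0,0],[-2.55,14,-1.8,0,0],[-2.55,15,-1.8,0,0],[-2.55,15,-1.8,0,0],[-2.55,15,-1.8,0,0]]}}

```text
clock: 2.4
position: [0.5509, -0.043, 0.1546]
ee_rot: [0.11, -0.698, 0.699, -0.11]
ft_force: [-0.5, -0.5, 0.0]
grip_width: 0.001
```

```bash
cat > st.py <<'E'
from h import *
import sys
th=.30993;t=np.array([.54769,-.0024]);r=np.array([[np.cos(th),-np.sin(th)],[np.sin(th),np.cos(th)]])
o=manip.get_obs();print("rack",((o['position'][:2]-t)@r*1000).round(1),"tip z",(o['position'][2]*1000-73).round(1),"F rack",(o['ft_force'][:2]@r).round(1),o['ft_force'][2].round(1))
w=manip.camera("wrist")[:,:,::-1];cv2.imwrite(f"pics/{sys.argv[1]}.png",w)
E
python3 st.py w2
```

```text
rack [ -9.3 -39.6] tip z 81.6 F rack [-0.6 -0.3] 0.0
```

View pics/w2.png

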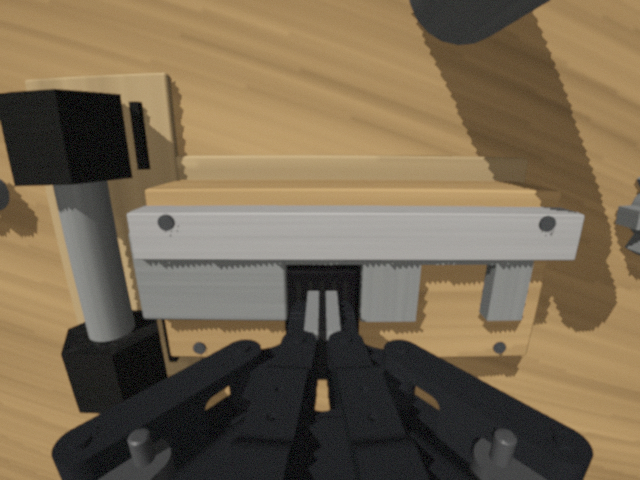

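Request:
{"op": "arm_command", "data": {"targets": [[0,0.8,0,0,0],[0,1.2,0,0,0],[0,1.5,0,0,0],[0,1.8,0,0,0],[0,2.1,0,0,0],[0,2.4,0,0,0],[0,2.4,0,0,0],[0,2.4,0,0,0]]}}

```text
clock: 3.12
position: [0.5512, -0.0425, 0.1302]
ee_rot: [0.11, -0.698, 0.699, -0.11]
ft_force: [0.2, -1.5, 5.2]
grip_width: -0.001
```

```bash
python3 st.py w3
```

```text
rack [ -8.9 -39.2] tip z 57.2 F rack [-0.3 -1.5] 5.2
```

View pics/w3.png

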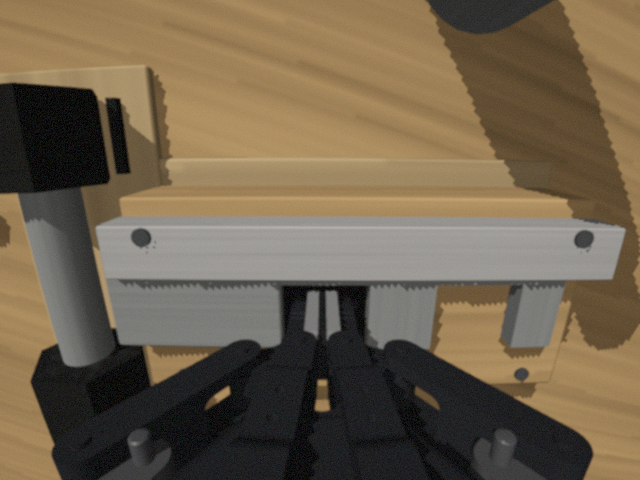

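Request:
{"op": "arm_command", "data": {"targets": [[0,0.2,0,0,0],[0,0.35,0,0,0],[0,0.35,0,0,0]]}}

```text
clock: 3.42
position: [0.5512, -0.0424, 0.1267]
ee_rot: [0.11, -0.698, 0.699, -0.11]
ft_force: [1.7, -2.2, 6.3]
grip_width: 0.001
```

```bash
python3 st.py w4
```

```text
rack [ -8.9 -39.2] tip z 53.7 F rack [ 1.  -2.7] 6.3
```

Request:
{"op": "arm_command", "data": {"targets": [[0,0.1,0,0,0],[0,0.1,-0.3,0,0],[0,0.1,-0.5,0,0],[0,0.1,-0.7,0,0],[0,0.1,-0.9,0,0],[0,0.1,-1.1,0,0],[0,0.1,-1.1,0,0]]}}

```text
clock: 4.05
position: [0.548, -0.0325, 0.1261]
ee_rot: [0.109, -0.698, 0.699, -0.11]
ft_force: [1.1, -3.7, 5.7]
grip_width: 0.001
```

```bash
python3 st.py w5
```

```text
rack [ -8.9 -28.7] tip z 53.1 F rack [-0.  -3.8] 5.7
```

View pics/w5.png

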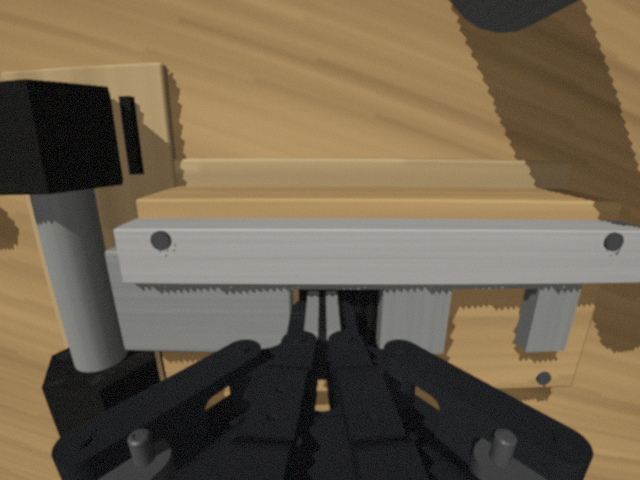

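Request:
{"op": "arm_command", "data": {"targets": [[0,0,-0.7,0,0],[0,0,-1.4,0,0],[0,0,-2.1,0,0],[0,0,-2.8,0,0],[0,-0.1,-3.5,0,0],[0,-0.2,-4.2,0,0],[0,-0.2,-4.9,0,0],[0,-0.2,-5.5,0,0],[0,-0.2,-5.8,0,0],[0,-0.2,-5.8,0,0]]}}

```text
clock: 4.93
position: [0.5289, 0.0245, 0.1271]
ee_rot: [-0.111, 0.699, -0.698, 0.11]
ft_force: [0.3, -0.4, 0.7]
grip_width: 0.001
```

```bash
python3 st.py w6
```

```text
rack [-9.7 31.4] tip z 54.1 F rack [ 0.2 -0.4] 0.7
```

View pics/w6.png

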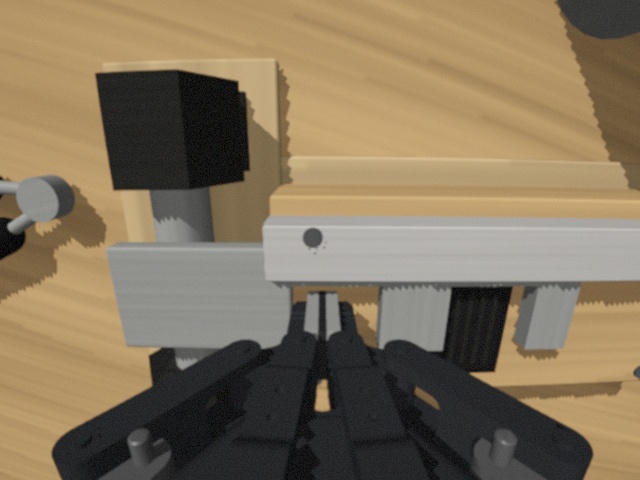

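Request:
{"op": "arm_command", "data": {"targets": [[0,0,-0.15,0,0],[0,0,-0.3,0,0],[0,0,-0.4,0,0],[0,0,-0.4,0,0],[0,0,-0.4,0,0]]}}

```text
clock: 5.4
position: [0.5284, 0.027, 0.1275]
ee_rot: [0.11, -0.698, 0.699, -0.11]
ft_force: [1.5, -3.5, -1.0]
grip_width: 0.002
```

```bash
python3 st.py w7
```

```text
rack [-9.4 33.8] tip z 54.5 F rack [ 0.4 -3.7] -1.0
```

View pics/w7.png

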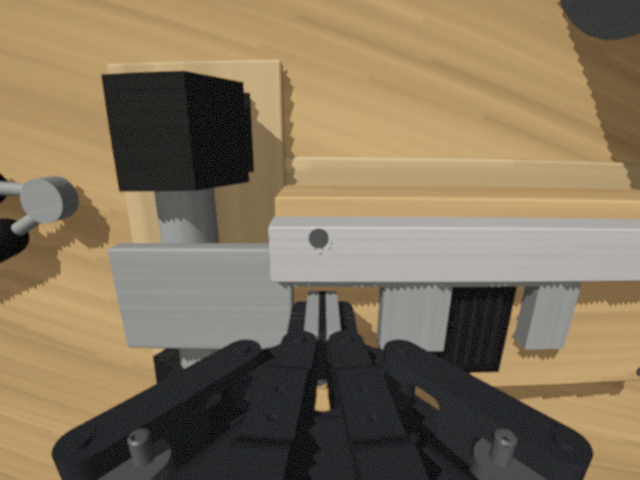

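Request:
{"op": "arm_command", "data": {"targets": [[0,0,-0.1,0,0],[0,0,-0.2,0,0],[0,0,-0.2,0,0],[0,0,-0.2,0,0]]}}

```text
clock: 5.78
position: [0.5275, 0.0298, 0.1274]
ee_rot: [-0.11, 0.699, -0.698, 0.11]
ft_force: [0.1, 0.0, 1.4]
grip_width: -0.0
```

```bash
python3 st.py w8; python3 -c "
import cv2;w=cv2.imread('pics/w8.png');cv2.imwrite('pics/w8z.png',cv2.resize(w[200:400,340:640],None,fx=2.6,fy=2.6))"
```

```text
rack [-9.4 36.8] tip z 54.4 F rack [ 0.1 -0. ] 1.4
```

View pics/w8z.png

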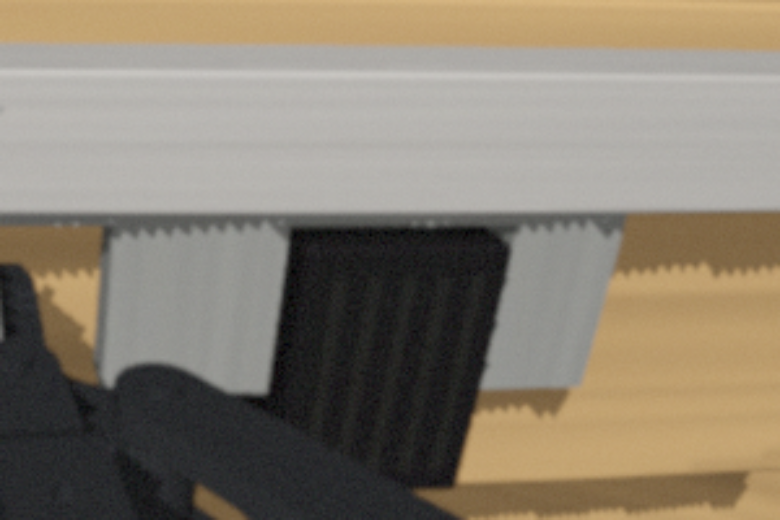

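The catch has sprung up in the second notch: it now covers the notch gap and stands above the bar. I'm backing off 4 mm and lifting straight up.

Request:
{"op": "arm_command", "data": {"targets": [[0,0,0.2,0,0],[0,0,0.4,0,0],[0,-1.5,0.4,0,0],[0,-4,0.4,0,0],[0,-7,0.4,0,0],[0,-10,0.4,0,0],[0,-13,0.4,0,0],[0,-16,0.4,0,0],[0,-16,0.4,0,0]]}}

```text
clock: 6.58
position: [0.5308, 0.0258, 0.2933]
ee_rot: [0.107, -0.698, 0.699, -0.113]
ft_force: [1.0, -0.2, 1.0]
grip_width: 0.005
```

```bash
python3 st.py w9
python3 - <<'E'
from h import *
a=manip.camera("top")[:,:,::-1];b=manip.camera("scene")[:,:,::-1];w=cv2.imread("pics/w9.png")
z=lambda i,y,x:cv2.resize(i[y:y+150,x:x+200],(400,300),interpolation=2)
cv2.imwrite("pics/end.png",np.vstack([np.hstack([z(a,220,220),z(b,200,190)]),np.hstack([z(cv2.imread("pics/top0.png"),220,220),cv2.resize(w,(400,300))])]))
# what changed far from the bar (loose things must not)
for n,i in(("top",a),("scene",b)):
    d=cv2.absdiff(np.ascontiguousarray(i),cv2.imread(f"pics/{n}0.png")).max(2)
    boxes={"top":dict(bottle=(165,225,330,372),collar=(225,260,415,455),trainer=(285,345,160,238)),"scene":dict(bottle=(280,365,322,368),collar=(385,432,218,265),trainer=(150,207,305,352))}[n]
    print(n,{k:float((d[v[0]:v[1],v[2]:v[3]]>50).mean().round(3)) for k,v in boxes.items()})
E
```

```text
rack [-7.4 32. ] tip z 220.3 F rack [ 0.9 -0.5] 1.0
top {'bottle': 0.006, 'collar': 0.0, 'trainer': 0.0}
scene {'bottle': 0.0, 'collar': 0.0, 'trainer': 0.0}
```

View pics/w9.png

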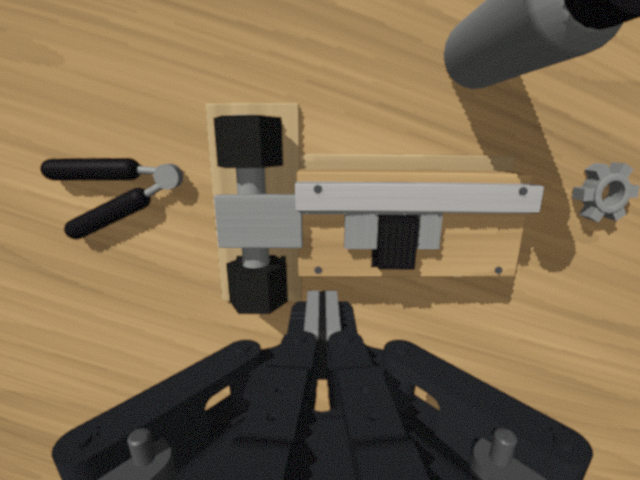

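View pics/end.png

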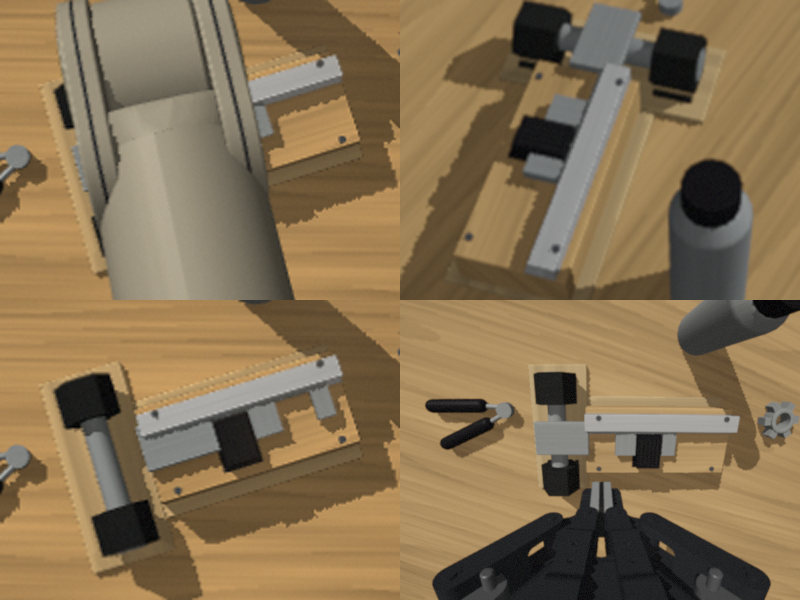

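The pictures show the bar across the handle between the heads (w9 cols 217–301, rows 195–248). The catch stands proud in the second notch (cols 373–418), and the loose objects are unchanged. Handing in.

```bash
python3 -c "
from workcell import manip
print(manip.get_obs()['clock'],manip.hand_in())"
```

```text
the job is handed in; nothing more can be done
6.7333 None
```

The keeper bar is locked over the dumbbell's handle and the job is handed in at 6.7 s on the robot's clock; no verdict is reported. I shut the fingers, pressed the catch down to about 53 mm tip height, and kept it down while pushing the bar. I pushed about 70 mm along the channel until the catch sprang up in the other notch, then backed off 4 mm and lifted clear.

- **Lock:** the wrist and scene pictures show the catch standing above the bar in the second notch. The bar lies across the handle between the heads. I judged the catch "fully up" by eye and did not measure its height.
- **Forces:** the forces I read stayed under about 7 N, from the readings at the end of each move. Between moves nothing was recorded.
- **Other objects:** the bottle, collar and trainer showed no change against the first pictures (0.6 % of pixels differed in the top view's bottle area). I checked the dumbbell only by eye; it looks unmoved, and in the last top view the arm hid part of it.
- **Small disagreement:** the first scene-camera estimates of the rack corners were off by up to 4 mm. The wrist camera agreed within about 2.7 mm, and I used that instead.

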